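# Put the second V-block back in its case and shut the lid

## Task

Put the loose V-block (the steel block with the V-shaped groove along its top) into the empty bay of the green case, beside its twin: set it down flat on the bay floor, not dropped, groove up and running the same way as the twin's, so that nothing stands above the rim. Let go of it there while the lid is still open, then swing the lid fully shut.

Things in the scene. Friction and masses are not known exactly. Their poses are not given: they have to be found in the camera images.
- vblock: Loose steel V-block, 60 mm along the groove (x), 40 wide (y), 35 high (z), 0.4-0.6 kg. V groove 26 mm wide, 13 deep along the top; plain parallel long sides, to grasp 40 mm across from above. Origin: centre of underside. Starts groove up, flat on the bench. Three other steel blocks of about its size (plain, square-slotted, stepped) stand near it and are not wanted.
- case: Green sheet-steel case, fixed: 120 (x) by 216 mm (y), rim 47 mm above the bench, walls and floor 5 mm. Origin: centre of underside. A fence along x, 6 mm wide, 10 mm above the floor, parts it into two bays; the loose twin V-block lies in the -y bay, groove along x. The lid is hinged on the +x side (hinge line along y at x = +60, z = 47 mm) and starts standing open there.
- bay (a point): Centre of the floor of the empty bay, 5 mm above the bench; axes as the case's. It lies at x = 0, y = +53 mm in the case. The bay is 110 mm (x) by 100 mm (y) and 42 mm deep to the rim, clear from above while the lid is open.
- lid (a joint): Lid angle, rad: 0 shut flat on the rim, pi/2 upright, 1.75 to 2.0 at the start (leaning outwards), stop at 2.1. Flat plate 120 mm from hinge to free edge, 216 wide, 6 thick, inner face on the hinge line (top 53 mm above the bench when shut). Stiff hinge, no catch: it stays where it is left and must be pushed all the way down, 2 to 5 N near the free edge.
There are look-alikes about, which are no part of the job. There is more than one size of the case; the job needs the larger.

How it is judged:
On the way:
1. the V-block lies flat in the empty bay, groove up, let go, with the lid still open (x of vblock in the frame of bay between -0.03 and 0.03 m and y of vblock in the frame of bay between -0.035 and 0.035 m and z of vblock in the frame of bay below 0.005 m and angle between vblock's own z axis and vertical below 0.1 rad and angle between the x axis of vblock and the x axis of case, either way round below 0.3 rad and contact force between the fingers and vblock below 0.3 N and value of joint lid above 1 rad), for 0.2 s.
At the end, for the whole second after the job is handed in: The V-block lies at rest in the bay that was empty (within 30 mm in x and 35 mm in y of its centre), flat on its floor (within 5 mm and 0.1 rad), groove up and along the case's x within 0.3 rad, and the lid is shut to within 0.06 rad (x of vblock in the frame of bay between -0.03 and 0.03 m and y of vblock in the frame of bay between -0.035 and 0.035 m and z of vblock in the frame of bay below 0.005 m and angle between vblock's own z axis and vertical below 0.1 rad and angle between the x axis of vblock and the x axis of case, either way round below 0.3 rad and linear speed of vblock below 0.02 m/s and value of joint lid below 0.06 rad); the robot touches nothing.
It fails at once if the V-block is dropped into the case (falls faster than 0.8 m/s inside it) (horizontal distance between vblock and case below 0.1 m and height (world z) of vblock below 0.06 m and linear speed of vblock above 0.8 m/s).
It also fails if it takes over 64 s, if anything falls off the work surface, if the arm or the gripper's body presses on something with over 40 N, if the wrist force passes 120 N, or if a joint passes its speed limit or range.

## Robot

A 6-joint arm with a two-finger parallel gripper is mounted at the origin on the work surface. World frame = base frame: x ahead of the robot, y to its left, z up, the work surface at z = 0. Lengths are in m, angles in rad, forces in N, time in s.
With the tool pointing down it reaches from about 0.375 to 0.925 m from the base axis. Payload 5.7 kg.
Tool frame: the origin (TCP) lies midway between the tips of the shut fingers; the grasp point (between the pads) lies 19 mm behind it; z points along the fingers, x is the direction in which the jaws open and shut, and the axes are right-handed (so a half turn about z gives the same grasp; the last joint's range is limited). The gripper opens to 88 mm and grips with 3 to 60 N. Pads are 20 mm wide; open, the fingers measure 115 mm over their backs; the gripper's body (75 mm by 178 mm) begins 61 mm behind the grasp point.
Start: joints at [-1.405, 0.359, 1.51, -0, 1.272, -0.115], TCP at [0.166, -0.576, 0.223] pointing down, gripper open.
Joint ranges: [-2.97, 2.97], [-1.01, 2.36], [0.21, 2.38], [-0.96, 4.11], [0.2, 2.71], [-2.98, 2.98]. Speed limits (rad/s): [2.39, 2.39, 3.14, 3.14, 3.14, 3.14].

## Interface

Orientations are given as a unit quaternion [x, y, z, w].
In Python, from bench import move_ptp, servo_line, goto_joints, move_gripper, sleep, inverse_kinematics, capture, PlanningError, close_job, spot_in, silhouettes, current_clock, current_joint_pos, current_qvel, current_joint_torque, current_position, current_orientation, current_force, current_torque, current_finger_gap gives the robot as it stands. Calls block until the motion is done:
- move_ptp(position, orientation): joint-space move of the TCP to a pose.
- servo_line(position, orientation=None, rate=0.15, contact_N=None): straight line of the TCP; orientation=None keeps the orientation; rate is the mean speed in m/s. With contact_N (N) it stops when the force on the tool has changed by that much, and returns True; else False.
- goto_joints(angles): joint-space move.
- move_gripper(opening): finger opening in m; the grip force is fixed at half the most; returns when the fingers have stopped.
- sleep(seconds).
- inverse_kinematics(position, orientation): joint angles nearest the present ones, or None.
- capture(name): name is "scene" or "top"; returns a dict with "image" (384x512x3 uint8, blue, green, red), "range_z" (384x512 float32, m along the optical axis (not along the pixel's ray), 0 where there is no reading), "intrinsics" (3x3 intrinsics, pixels), "k1" (the pictures are not rectified: a ray, as slopes to the right and down, at radius r is drawn at 1 + k1 r^2 times it, then the intrinsics apply), "R" (3x3) and "t" (3): a world point X has camera coordinates R X + t. Camera axes: x right, y down, z forward; pixel columns grow to the right and rows downward; lengths in m; the calibration is good to about 2 mm. A picture is of the moment at which its call begins.
A pose or a line that the arm cannot do raises PlanningError and nothing moves.
- close_job(): hands the job in, once; it reports no verdict.
Trained networks look in the newest picture that a camera, given by its name, has taken for a name from the list of things; names that differ only in an ending like _2 or _b are one class to them, and where a whole thing is asked for, a point or a joint stands for the part that bears it (a point fixed in the world has none). Each returns a list of dicts, best first, with "conf" (0 to 1); they miss things now and then, are a little off and sometimes report something else, mostly with a low value. They report only what shows in the picture. A call takes as long as a camera call. They do not tell look-alikes from the thing itself.
- spot_in(camera, query): "xy" ([column, row] in pixels, amid what is visible of it).
- silhouettes(camera, query): "region" (384x512 bool, what is visible of it) and "xy" ([column, row] in pixels, amid what is visible of it).
Readings, each from a call of its own:
- current_clock(): time.
- current_joint_pos(): joint angles.
- current_qvel(): joint speeds.
- current_joint_torque(): joint torques, N m.
- current_position(): TCP position.
- current_orientation(): TCP orientation.
- current_force(): force on the tool from outside, world axes, zero at the start.
- current_torque(): the same for the moment, N m.
- current_finger_gap(): finger opening in m.
Only numpy, scipy, OpenCV 4.12 (cv2) and the standard library are available. Lean on these libraries where they do the work, as an engineer would, in place of code of your own. Each camera call takes 0.05 s, during which the arm holds its last target. There are 200 camera calls.

## Working session

There is one attempt and no reset: what is moved stays moved. The work goes in short steps, each a Python script; the robot and the scene stay as the last script left them, time stands still between calls to the robot, and variables do not carry over. Pictures are saved under pics/ and viewed, about 8 in all and at most 12, crops included, and the job is handed in when it is done.

```bash
mkdir -p pics; ls
python3 - <<'E'
from bench import *
import cv2, numpy as np
for n in ("scene","top"):
    c=capture(n); cv2.imwrite(f"pics/{n}0.png",c["image"]); np.savez(f"pics/{n}0.npz",**c)
    print(n,c["intrinsics"].tolist() if hasattr(c["intrinsics"],'tolist') else c["intrinsics"],c["k1"],np.round(c["R"],3).tolist(),np.round(c["t"],3))
    for q in ("vblock","case","lid"):
        print(q,[(np.round(d["xy"]).tolist(),round(d["conf"],2),int(d["region"].sum())) for d in silhouettes(n,q)])
print(current_clock())
E
```

```text
pics
scene [[412.0797389862775, 0.0, 261.3913986536849], [0.0, 412.0797389862775, 197.41604465622606], [0.0, 0.0, 1.0]] -0.12594406848273107 [[-0.631, 0.776, 0.013], [0.568, 0.473, -0.673], [-0.528, -0.417, -0.739]] [ 0.261 -0.21   1.435]
vblock [([189.0, 224.0], 0.88, 444)]
case [([386.0, 235.0], 0.81, 1694), ([296.0, 254.0], 0.75, 3464)]
lid [([315.0, 263.0], 0.76, 439), ([387.0, 235.0], 0.64, 1332)]
top [[419.27249556977284, 0.0, 252.92950426567756], [0.0, 419.27249556977284, 189.22253072085215], [0.0, 0.0, 1.0]] -0.14075718206208443 [[-0.007, -1.0, 0.021], [-0.997, 0.006, -0.073], [0.073, -0.021, -0.997]] [0.021 0.434 1.   ]
vblock [([305.0, 120.0], 0.86, 487)]
case [([163.0, 159.0], 0.96, 7714), ([115.0, 248.0], 0.62, 2403)]
lid [([117.0, 251.0], 0.56, 2081)]
0.4
```

View pics/top0.png

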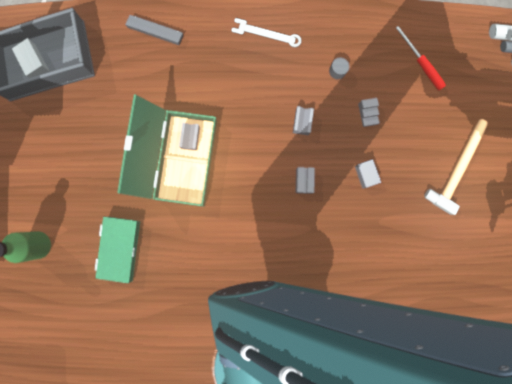

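View pics/scene0.png

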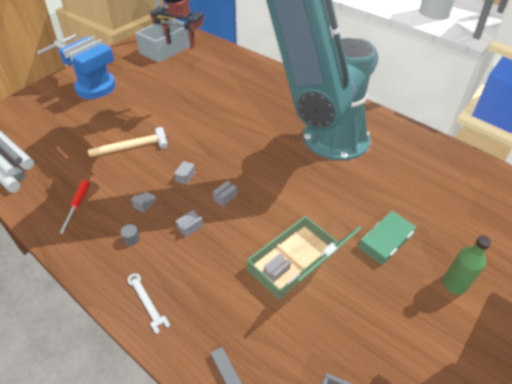

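```bash
cat > h.py <<'E'
import numpy as np, cv2
from bench import *
def cloud(c):
    K=np.array(c["intrinsics"]);k1=float(c["k1"]);R=np.array(c["R"]);t=np.array(c["t"]);Z=c["range_z"]
    v,u=np.mgrid[0:Z.shape[0],0:Z.shape[1]].astype(float)
    p=np.stack([u.ravel(),v.ravel()],1)[:,None]
    xy=cv2.undistortPoints(p,K,np.array([k1,0,0,0.]))[:,0].reshape(Z.shape+(2,))
    P=np.dstack([xy*Z[...,None],Z])
    W=(P-t)@R
    W[Z<=0]=np.nan
    return W
E
python3 - <<'E'
from h import *
T=dict(np.load("pics/top0.npz"));S=dict(np.load("pics/scene0.npz"))
a=cv2.resize(T["image"][90:205,285:395],None,fx=3.6,fy=3.6,interpolation=cv2.INTER_CUBIC)
b=cv2.resize(S["image"][155:255,110:245],None,fx=2.9,fy=2.9,interpolation=cv2.INTER_CUBIC)
h=max(a.shape[0],b.shape[0]);pad=lambda i:cv2.copyMakeBorder(i,0,h-i.shape[0],0,0,cv2.BORDER_CONSTANT)
cv2.imwrite("pics/z.png",np.hstack([pad(a),pad(b)]))
W=cloud(T)
for u,v in [(304,119),(371,112),(306,180),(369,174),(185,180),(340,150),(188,137),(163,185),(213,120),(208,203),(168,111),(158,200)]:
    print((u,v),np.round(W[v,u],3))
Ws=cloud(S)
for u,v in [(189,222),(223,193),(184,172),(143,202)]: print((u,v),np.round(Ws[v,u],3))
# blocks: height cluster
M=((W[...,2]>0.015)&(W[...,2]<0.06)).astype(np.uint8); M[:, :280]=0; M[210:]=0; M[:95]=0
n,l,s,ce=cv2.connectedComponentsWithStats(M)
for i in range(1,n):
    if s[i,4]>80:
        P=W[l==i];r=cv2.minAreaRect((P[:,:2]*1000).astype(np.float32)); print(ce[i].round(),s[i,4],np.round(r[0],1),np.round(r[1],1),round(r[2],1),np.percentile(P[:,2],[5,50,95]).round(4))
E
```

```text
(304, 119) [ 0.606 -0.109  0.023]
(371, 112) [ 0.625 -0.278  0.023]
(306, 180) [ 0.455 -0.111  0.023]
(369, 174) [ 0.468 -0.264  0.033]
(185, 180) [0.458 0.184 0.007]
(340, 150) [ 0.532 -0.201  0.001]
(188, 137) [0.561 0.175 0.027]
(163, 185) [0.447 0.239 0.004]
(213, 120) [0.604 0.115 0.02 ]
(208, 203) [0.402 0.128 0.001]
(168, 111) [0.622 0.222 0.043]
(158, 200) [0.408 0.244 0.035]
(189, 222) [ 0.603 -0.107  0.021]
(223, 193) [ 0.471 -0.098  0.036]
(184, 172) [ 0.482 -0.252  0.034]
(143, 202) [ 0.643 -0.255  0.032]
[369. 107.] 293 [ 636.1 -274.2] [42.2 40.7] 8.8 [0.02   0.0257 0.0359]
[303. 120.] 441 [ 603.4 -105.6] [40.9 62.1] 81.4 [0.0203 0.03   0.0357]
[458. 171.] 1081 [ 488.2 -527.2] [ 85.  262.3] 50.6 [0.0169 0.0229 0.0271]
[368. 173.] 453 [ 470.7 -263.6] [60.2 43. ] 18.3 [0.0242 0.0333 0.0365]
[305. 180.] 443 [ 455.2 -106.7] [40.5 60.3] 88.2 [0.0202 0.0331 0.0362]
```

View pics/z.png

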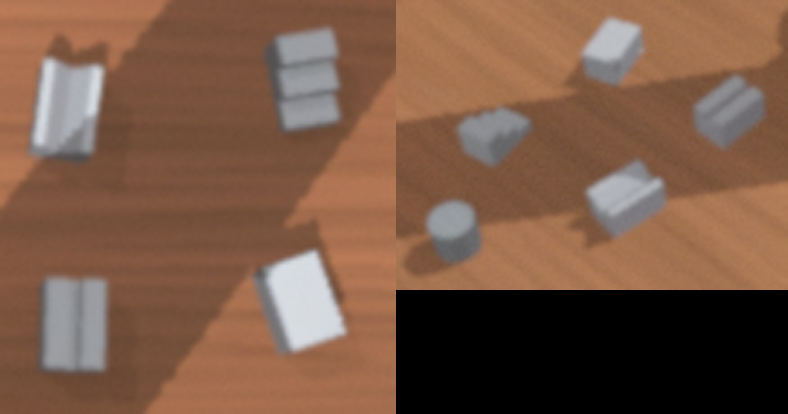

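The wanted V-block is top px (304,119): it has the wide V, and scene (189,224) agrees. The slotted block is at (306,180). The larger case is at top (~185,155), hinge on the world +y side, with the empty bay nearer the robot. Next I'll get precise poses.

Run:
```python
from h import *
from scipy.optimize import minimize
T=dict(np.load("pics/top0.npz"));S=dict(np.load("pics/scene0.npz"))
W=cloud(T);Ws=cloud(S)
def near(A,c,r,z0,z1):
    P=A.reshape(-1,3);P=P[np.isfinite(P[:,0])]
    return P[(np.hypot(P[:,0]-c[0],P[:,1]-c[1])<r)&(P[:,2]>z0)&(P[:,2]<z1)]
rect=lambda P:[np.round(x,1) for x in cv2.minAreaRect((P[:,:2]*1000).astype(np.float32))]
for n,A in(("top",W),("scene",Ws)):
    P=near(A,(.604,-.108),.055,.031,.045);print(n,"vb top",len(P),rect(P))
    P=near(A,(.515,.17),.16,.040,.0505);print(n,"rim",len(P),rect(P))
    P=near(A,(.515,.25),.16,.065,.2);
    c=P.mean(0);nn=np.linalg.svd(P-c)[2][2];print(n,"lid",len(P),c.round(3),nn.round(3),P.max(0).round(3))
    # fit rectangle outline: rim mid-lines (half 57.5x105.5) points
    Q=near(A,(.515,.17),.16,.040,.0505)[:,:2]
    def f(p):
        c,s=np.cos(p[2]),np.sin(p[2]);d=Q-p[:2];x=d@[c,s];y=d@[-s,c]
        e=np.maximum(abs(x)/1-.0575,abs(y)-.1055)
        return np.minimum(abs(e),.008).sum()
    best=min((minimize(f,[.51+a,.175+b,1.47+g],method="Nelder-Mead",options=dict(xatol=1e-5,fatol=1e-6)) for a in(-.006,0,.006) for b in(-.01,0,.01) for g in(-.05,0,.05)),key=lambda r:r.fun)
    print(n,"case",best.x.round(4),best.fun/len(Q))
```

```text
top vb top 198 [array([ 603.8, -105.5]), array([40.8, 61.2]), np.float64(81.0)]
top rim 777 [array([510.1, 183.8]), array([126.9, 218.1]), np.float64(81.9)]
top lid 2851 [0.52  0.272 0.116] [ 0.132  0.908 -0.398] [0.631 0.307 0.166]
top case [0.5089 0.1819 1.4285] 0.002253304643506008
scene vb top 148 [array([ 605.5, -105.7]), array([43.3, 59.7]), np.float64(79.8)]
scene rim 593 [array([510.6, 184.2]), array([125.6, 219.6]), np.float64(82.2)]
scene lid 452 [0.542 0.28  0.14 ] [-0.127 -0.909  0.397] [0.633 0.307 0.165]
scene case [0.5119 0.1843 1.4302] 0.0022194753160272225
```

```bash
cat >> h.py <<'E'
from scipy.spatial.transform import Rotation as Ro
def down(a):
    c,s=np.cos(a),np.sin(a)
    return Ro.from_matrix(np.array([[c,s,0],[s,-c,0],[0,0,-1.]])).as_quat()
CASE=np.array([.5105,.183]);YAW=1.430
ex=np.array([np.cos(YAW),np.sin(YAW)]);ey=np.array([-np.sin(YAW),np.cos(YAW)])
def cw(x,y,z): return np.r_[CASE+x*ex+y*ey,z]
E
python3 - <<'E'
from h import *
vb=np.array([.6045,-.1057])
for a in(1.41,1.41-np.pi):
    for b in (YAW+np.pi/2,YAW-np.pi/2): 
        q1=inverse_kinematics([*vb,.15],down(a));q2=inverse_kinematics(cw(-.01,.053,.15),down(b));print(a,b,None if q1 is None else q1[5],None if q2 is None else q2[5])
q0=current_joint_pos()[5]
a=min((1.41,1.41-np.pi),key=lambda a:abs(inverse_kinematics([*vb,.15],down(a))[5]) if inverse_kinematics([*vb,.15],down(a)) is not None else 9)
print("a",a)
move_ptp([*vb,.12],down(a))
print(servo_line([*vb,.006],rate=.12,contact_N=8),current_position())
move_gripper(.0)
print(current_finger_gap(),current_force(),current_clock())
servo_line([*vb,.02],rate=.1); 
print(current_finger_gap(),current_force())
c=capture("scene");cv2.imwrite("pics/g.png",cv2.resize(c["image"][100:300,100:300],None,fx=2.5,fy=2.5))
servo_line([*vb,.16],rate=.15);print(current_finger_gap(),current_force(),current_clock())
E
```

```text
1.41 3.0007963267948963 -1.6956174968634155 -2.7650694999626593
1.41 -0.14079632679489662 -1.6956174968634155 0.3765231536271334
-1.7315926535897932 3.0007963267948963 1.4459751567263774 -2.7650694999626593
-1.7315926535897932 -0.14079632679489662 1.4459751567263774 0.3765231536271334
a -1.7315926535897932
False [ 0.60517556 -0.10591568  0.0066848 ]
0.03992562586620999 [-0.20879487 -0.264179    0.79529768] 4.625
0.03986702284555427 [ 0.13542348  0.21724086 -5.00649799]
0.03986691901599533 [-0.06476994 -0.14736189 -5.69351412] 6.05
```

View pics/g.png

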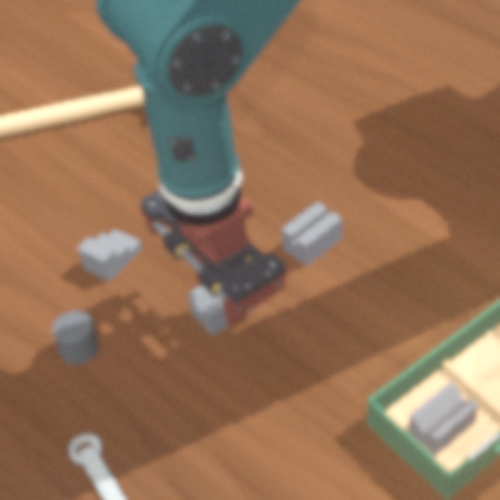

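Run:
```python
from h import *
b=YAW-np.pi/2
move_ptp(cw(-.006,.053,.16),down(b));print(current_finger_gap(),current_clock())
servo_line(cw(-.006,.053,.06),rate=.12)
c=capture("scene");cv2.imwrite("pics/p.png",cv2.resize(c["image"][120:320,220:420],None,fx=2.5,fy=2.5))
servo_line(cw(-.006,.053,.022),rate=.06,contact_N=8)
print(servo_line(cw(-.006,.053,.009),rate=.02,contact_N=2.5),current_position(),current_force(),current_clock())
```

```text
0.03963389551451696 7.2833
True [0.45717144 0.18450154 0.01087131] [-1.0429764  -0.90416253  5.46735346] 9.6583
```

View pics/p.png

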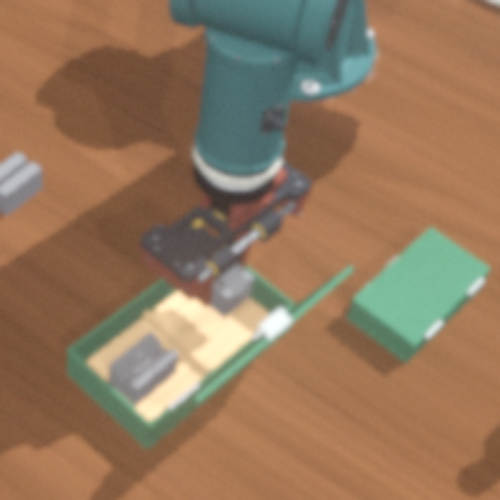

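The block is held over the empty bay and has touched down at the expected height. Now I'll release, retreat and check.

Run:
```python
from h import *
move_gripper(.058);sleep(.3);print(current_finger_gap(),current_force())
servo_line(cw(-.006,.053,.20),rate=.15)
move_ptp(cw(-.25,.0,.28),down(YAW-np.pi/2)); move_gripper(0)
for n in("top","scene"):
    c=capture(n);W=cloud(c)
    P=W.reshape(-1,3);P=P[np.isfinite(P[:,0])];d=P[:,:2]-CASE;x=d@ex;y=d@ey
    m=(abs(x)<.054)&(y>.006)&(y<.1)&(P[:,2]>.031)&(P[:,2]<.06)
    Q=np.stack([x[m],y[m]-.053],1)*1000
    print(n,m.sum(),cv2.minAreaRect(Q.astype(np.float32)),np.percentile(P[m,2],[5,50,95]).round(4))
    m=(x>.062)&(x<.13)&(abs(y)<.1)&(P[:,2]>.065); A=P[m];nn=np.linalg.svd(A-A.mean(0))[2][2];print("lid tilt",np.pi/2+np.arcsin(abs(nn[2])))
    if n=="top": cv2.imwrite("pics/r.png",cv2.resize(c["image"][80:240,70:270],None,fx=3,fy=3))
print(current_clock())
```

```text
0.0578263068363263 [ 0.46689312  0.63847697 -0.3298531 ]
top 339 ((7.968505859375, -10.983341217041016), (92.01189422607422, 69.66702270507812), 0.05515795946121216) [0.0317 0.0368 0.0408]
lid tilt 1.9794898832403713
scene 295 ((0.11822509765625, -0.14316177368164062), (118.13798522949219, 78.50664520263672), 7.340922832489014) [0.0317 0.0378 0.0425]
lid tilt 1.9817041018150128
13.975
```

View pics/r.png

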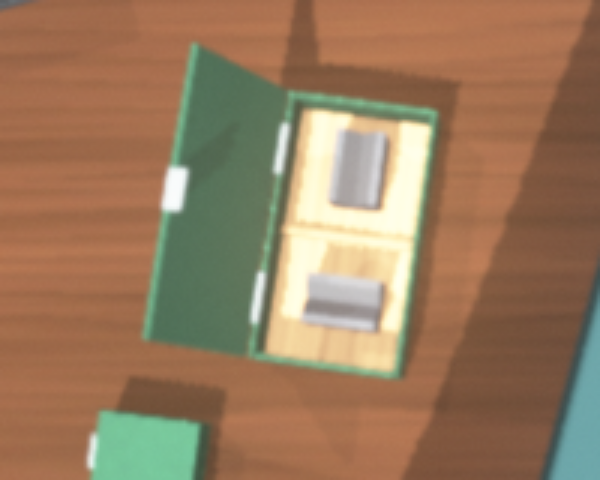

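The new block lies in its bay with its long axis along case x. But the twin looks turned a quarter relative to it. The twin is described as lying along x, so I'll zoom in and measure before shutting the lid.

Run:
```python
from h import *
T=capture("top");S=capture("scene")
for n,c in(("top",T),("scene",S)):
    W=cloud(c);P=W.reshape(-1,3);P=P[np.isfinite(P[:,0])];d=P[:,:2]-CASE;x=d@ex;y=d@ey
    for nm,yc in(("new",.053),("twin",-.053)):
        m=(abs(x)<.045)&(abs(y-yc)<.040)&(P[:,2]>.022)&(P[:,2]<.06)
        Q=np.stack([x[m],y[m]-yc],1)*1000;r=cv2.minAreaRect(Q.astype(np.float32))
        # mean height profile along each axis about the centre
        px=[np.round(np.median(P[m,2][abs(Q[:,0]-r[0][0]-o)<3])*1000) if (abs(Q[:,0]-r[0][0]-o)<3).any() else None for o in range(-30,31,6)]
        py=[np.round(np.median(P[m,2][abs(Q[:,1]-r[0][1]-o)<3])*1000) if (abs(Q[:,1]-r[0][1]-o)<3).any() else None for o in range(-30,31,6)]
        print(n,nm,m.sum(),np.round(r[0],1),np.round(r[1],1),round(r[2],1));print("  z along x",*px);print("  z along y",*py)
a=cv2.resize(T["image"][105:210,150:222],None,fx=5,fy=5,interpolation=cv2.INTER_CUBIC)
b=cv2.resize(S["image"][210:305,240:345],None,fx=4,fy=4,interpolation=cv2.INTER_CUBIC)
h=max(len(a),len(b));pad=lambda i:cv2.copyMakeBorder(i,0,h-i.shape[0],0,0,cv2.BORDER_CONSTANT)
cv2.imwrite("pics/t.png",np.hstack([pad(a),pad(b)]))
```

```text
top new 450 [-7.5  1.8] [40.4 61.1] 89.6
  z along x 33.0 34.0 35.0 35.0 36.0 35.0 36.0 35.0 35.0 36.0 35.0
  z along y None None 38.0 37.0 31.0 27.0 31.0 37.0 39.0 None None
top twin 451 [-3.4 -1.2] [41.4 61.6] 1.3
  z along x None 40.0 38.0 37.0 32.0 27.0 31.0 37.0 38.0 None None
  z along y 36.0 35.0 35.0 34.0 36.0 34.0 36.0 36.0 35.0 36.0 34.0
scene new 376 [-3.8  0.5] [61.7 42.9] 0.8
  z along x 35.0 36.0 35.0 36.0 37.0 35.0 35.0 35.0 37.0 36.0 32.0
  z along y None 38.0 36.0 39.0 33.0 29.0 33.0 38.0 40.0 38.0 None
scene twin 415 [-1.  -2.3] [42.2 62.7] 0.6
  z along x None 39.0 40.0 37.0 32.0 28.0 33.0 38.0 36.0 27.0 None
  z along y 32.0 36.0 35.0 36.0 37.0 35.0 36.0 35.0 35.0 37.0 36.0
```

View pics/t.png

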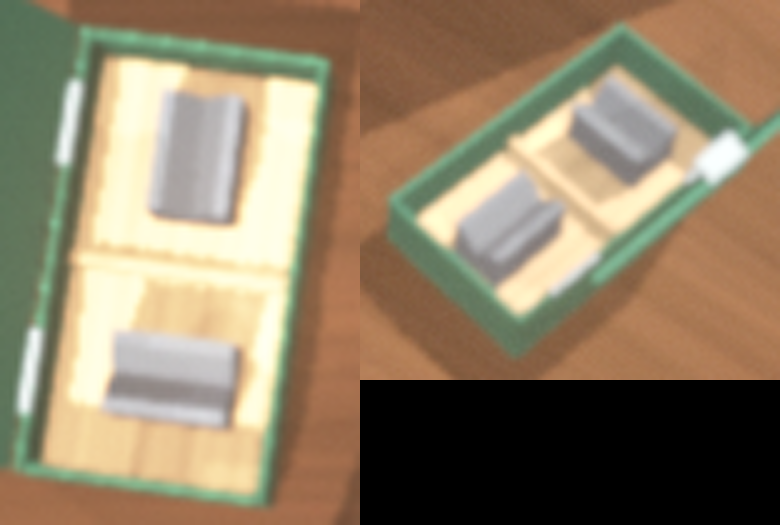

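Both cameras agree that the new block is flat in its bay: offset about (-6, +1) mm, tops at 38–40 mm, groove along case x within 1°. The twin's groove really does run along case y, which contradicts the brief. The judged criterion is explicit (along the case's x), so I'll keep the placement, leave the twin alone and report the discrepancy. Now I'll shut the lid.

Run:
```python
from h import *
o=down(YAW-np.pi/2);Y=.05;R=.100
servo_line(cw(-.25,0,.30),rate=.2)
servo_line(cw(.17,Y,.30),o,rate=.25)
servo_line(cw(.17,Y,.15),rate=.15,contact_N=10)
print("behind",current_position(),current_force(),current_clock())
def tcp(p):
    x=.060-R*np.cos(p)+.006*np.sin(p)+.010; z=.047+R*np.sin(p)+.006*np.cos(p)
    return cw(x,Y,z)
for p in np.linspace(2.15,0.0,20):
    hit=servo_line(tcp(p),rate=.1,contact_N=20)
    print(round(p,2),hit,np.round(current_force(),1))
    if hit: break
if not hit:
    print("press",servo_line(cw(-.03,Y,.046),rate=.03,contact_N=15),current_position(),np.round(current_force(),1))
print(current_clock())
```

```text
behind [0.48556181 0.35868735 0.15091311] [ 0.01532453 -0.1643196   1.14659233] 17.3167
2.15 False [0.2 0.6 0.6]
2.04 False [-0.1  1.1  1.4]
1.92 False [0.2 0.4 0.5]
1.81 False [-0.1 -0.3 -0.3]
1.7 False [-0.7 -0.   0.3]
1.58 False [ 0.6 -0.6 -0.4]
1.47 False [ 0.3  0.1 -0.4]
1.36 False [ 0.3  0.4 -0.1]
1.24 False [ 0.  -0.5  0.5]
1.13 False [0.5 0.7 0.3]
1.02 False [0.4 0.5 0.1]
0.91 False [ 0.6  0.6 -0.1]
0.79 False [-0.3  0.   0.2]
0.68 False [-0.2  0.1  0.7]
0.57 False [-0.5  0.8  0.8]
0.45 False [0.4 0.  0.4]
0.34 False [-0.6  0.4  1.4]
0.23 False [ 0.2 -0.2  0.2]
0.11 False [-0.6 -0.5 -0.2]
0.0 False [0.6 0.4 2. ]
press True [0.45756439 0.16049506 0.05321587] [-2.7 -0.2 14.3]
23.2
```

Run:
```python
from h import *
servo_line(cw(-.03,.05,.20),rate=.12)
move_ptp(cw(-.25,.0,.28),down(YAW-np.pi/2));sleep(.3)
for n in("top","scene"):
    c=capture(n);W=cloud(c);P=W.reshape(-1,3);P=P[np.isfinite(P[:,0])];d=P[:,:2]-CASE;x=d@ex;y=d@ey
    m=(abs(x)<.05)&(abs(y)<.09)&(P[:,2]<.15);A=np.c_[x[m],y[m],np.ones(m.sum())]
    k=np.linalg.lstsq(A,P[m,2],rcond=None)[0];print(n,"lid plane",k.round(4),"std",(P[m,2]-A@k).std().round(4),"high pts",((P[:,2]>.065)&(abs(x)<.16)&(abs(y)<.12)).sum())
    if n=="scene": cv2.imwrite("pics/s.png",cv2.resize(c["image"][150:340,200:430],None,fx=3,fy=3))
print(current_force(),current_position(),current_clock())
```

```text
top lid plane [-0.0012 -0.0012  0.0514] std 0.0018 high pts 0
scene lid plane [-0.003   0.0002  0.053 ] std 0.0016 high pts 0
[-0.77535749 -0.12196085  0.90643691] [ 0.47540594 -0.06389649  0.27981609] 25.9333
```

View pics/s.png

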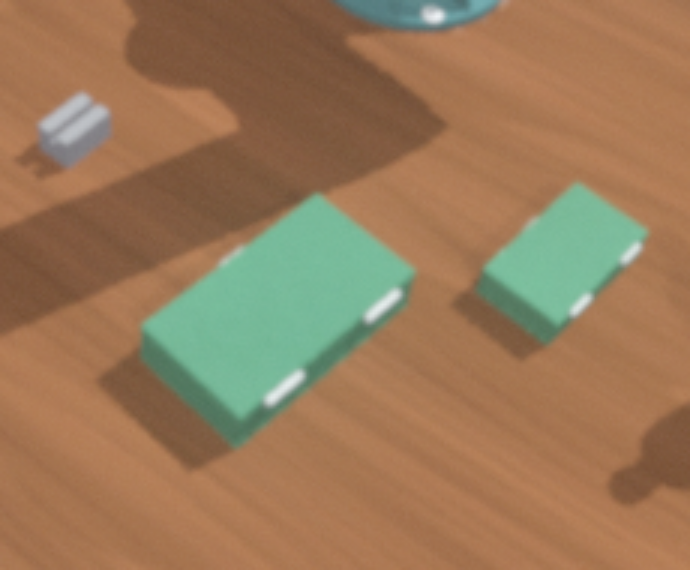

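The lid is flat at 51–53 mm with a tilt of 0.003 rad or less, so it is shut, and the arm is clear.

```bash
python3 -c "
from bench import *
close_job();print(current_clock())"
```

```text
the job is handed in; nothing more can be done
the job is handed in; nothing more can be done
```

The V-block is in the empty bay of the larger green case, let go while the lid was open, and the lid is now fully shut. I handed the job in at about 26 s of the 64 s allowed; no verdict is reported.

**Placing:** I set the block down by contact at the expected height, not dropped. Before closing, both cameras put it flat about (-6, +1) mm from the bay centre. Its top read 38–40 mm against a rim at 47 mm, and its groove ran along the case's x axis to within about 1°. The lid was at about 1.98 rad at that point.

**Lid:** My last check found the lid flat at 51–53 mm, tilted 0.003 rad or less, with the arm clear of everything. I could not see the block again once the lid was shut.

**Disagreement with the brief:** The twin's groove actually runs along the case's y axis, not x as stated, and it already did before I moved anything. So "the same way as the twin's" and "along the case's x" could not both hold. I followed the explicit x-axis criterion and did not move the twin, so the two blocks lie at right angles to each other.

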